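# Draw an air cylinder slantwise out of its half-covered transport box

## Task

An air cylinder lies in the grey transport box with one end under the screwed-on cover, and the opening left in the top is shorter than the cylinder. Grip the cylinder, bring it out through the opening at a slant, and finish still holding it in the gripper, still, with all of it well above the box and touching nothing but the gripper. Leave the three fittings beside the box (brass union, brass tee, pressure gauge) where they are.

Things in the scene. Friction and masses are not known exactly. Their poses are not given: they have to be found in the camera images.
- box: Grey sheet-metal transport box, fixed to the work cart. Origin at the centre of its underside, z up, y along its length. Outside 178 mm (x) by 258 mm (y), walls 4 mm, inside x -85..+85, y -125..+125 mm. Inner floor (rubber) at z = 6 mm; walls end at z = 90, rolled rim up to 93 mm. Thin bar handles stand 17 mm off both end faces. Its y axis starts within 0.5 rad of the world's y.
- cover_edge (a point): Middle of the edge where the cover meets the opening, on the cover's underside; box coordinates (0, +25, 90) mm, axes as the box's. The flat bare-steel cover lies over the box's +y part, from y = +25 to +131 mm, underside at z = 90 mm, top at 94 mm (screw heads to 97 mm).
- opening (a point): Centre of the opening in the box's top, level with the top of the cover: box coordinates (0, -50, 94) mm, axes as the box's. The opening is 150 mm long (box y -125..+25) and 170 mm wide.
- cylinder: Loose metal air cylinder, 217 mm long, 0.3-0.65 kg. Square body 42x42 mm (z 0..42), y -79..+105 mm; fixed rod 13 mm thick on its axis out to y = -108. Origin on the underside at mid-length, y along it; centre of mass near y = +13. Starts flat on the box floor, within 0.1 rad of the box's axes, rod to the open -y end, +y end under the cover. Grip across the exposed square body.
- rod_tip (a point): Tip of the piston rod, on the cylinder's axis: cylinder coordinates (0, -108, 21) mm.
- tail_end (a point): Middle of the square end that starts under the cover: cylinder coordinates (0, +108, 21) mm.
- union: Bystander: brass union fitting, 54x54x48 mm, origin at the centre of its underside; stands to the right of the box.
- tee: Bystander: brass tee fitting, 56x66x45 mm, origin at the centre of its underside; right of the box.
- gauge: Bystander: round black pressure gauge with a brass stem, 88x63x24 mm, lying face up, origin at the centre of its underside; left of the box.

How it is judged:
On the way:
1. the cylinder stands slantwise in the opening: one end at least 10 mm above the top of the box, the other still at least 10 mm below it (((z of rod_tip in the frame of opening above 0.01 m and z of tail_end in the frame of opening below -0.01 m) or (z of tail_end in the frame of opening above 0.01 m and z of rod_tip in the frame of opening below -0.01 m))), for 0.1 s.
At the end, for the whole second after the job is handed in: The cylinder is held between the fingers (contact over 2 N), the centres of both its ends at least 40 mm above the top of the box's cover, touching neither the box nor the bystanders, and still (under 30 mm/s and 0.2 rad/s). The program finishes while holding it (z of each of rod_tip, tail_end in the frame of opening above 0.04 m and contact force between cylinder and the fingers above 2 N and contact force between cylinder and box below 0.1 N and contact force between cylinder and union below 0.1 N and contact force between cylinder and tee below 0.1 N and contact force between cylinder and gauge below 0.1 N and linear speed of cylinder below 0.03 m/s and angular speed of cylinder below 0.2 rad/s); the arm keeps its last pose, push and grip.
It fails at once if the union beside the box is shifted by more than 20 mm (distance of union from where it was at the start of the episode above 0.02 m).
It fails at once if the tee beside the box is shifted by more than 20 mm (distance of tee from where it was at the start of the episode above 0.02 m).
It fails at once if the gauge beside the box is shifted by more than 20 mm (distance of gauge from where it was at the start of the episode above 0.02 m).
It also fails if it takes over 37 s, if anything falls off the work surface, if the arm or the gripper's body presses on something with over 40 N, if the wrist force passes 120 N, or if a joint passes its speed limit or range.

## Robot

A 6-joint arm with a two-finger parallel gripper is mounted at the origin on a cart in front of the work surface, level with it; the furniture and walls round the work are solid. World frame = base frame: x ahead of the robot, y to its left, z up, the work surface at z = 0. Lengths are in m, angles in rad, forces in N, time in s.
With the tool pointing down it reaches from about 0.4 to 0.925 m from the base axis. Payload 3.4 kg.
Tool frame: the origin (TCP) lies at the very end of the fingers, on their centre line; the grasp point (between the pads) lies r.hold_point_z behind it (r.hold_point_z is the distance from the TCP to the grasp point, in m); z points along the fingers, y is the line along which they close (so a half turn about z gives the same grasp; the last joint's range is limited). The gripper opens to 85 mm and grips with 20 to 120 N. Pads are 22 mm wide; open, the fingers measure 114 mm over their backs; the gripper's body (76 mm by 85 mm) begins 54 mm behind the grasp point. The pads swing forward as they close: fully open they stand 13 mm farther back than shut.
Start: joints at [-1.254, 0.307, 1.506, -0, 1.328, -0.073], TCP at [0.218, -0.532, 0.207] pointing down, gripper open.
Joint ranges: [-3.12, 3.12], [-1.05, 2.28], [0.14, 2.33], [-1.42, 4.57], [0.1, 2.73], [-2.68, 2.68]. Speed limits (rad/s): [2.57, 2.57, 3.14, 3.14, 3.14, 3.14].

## Interface

Orientations are given as a unit quaternion [x, y, z, w].
In Python, from workcell import r gives the robot as it stands. The module is installed in compiled form; this text tells all that it offers.
- The arm moves only by the shell command python3 -m creep 'ROWS' [FORCE]. ROWS is JSON, a list that holds one entry, the list of rows, each a list of 5 numbers: the finger opening in cm, from 0 to 8.54, then the shift along the tool's x, y, z in cm, then the turn about the tool's z in rad. A call has 1 to 20 rows; each row is the pose to reach, as a shift and turn from the pose commanded when the call began, along the tool's axes at that moment; what a row does not reach only later rows make up. A row lasts 1/12 s, in which the tool goes at most 41.7 mm and 7.16 degrees, less where a joint would pass 70% of its speed; a pose out of reach is approached as far as the arm can. A call with a gripper value outside its range is refused whole. The fingers move at their own pace and stop on an object; FORCE is the grip in N (left out, the last holds). Time passes only in rows, so rows that repeat a pose let the fingers close. It gives the time, the measured TCP pose, the force, the opening and the grip force at its end, in the units of the state.
- r.get_state(): the state, without advancing time (a new reading comes with each control period).
- r.capture(name): name is "scene" or "top" or "wrist"; returns the picture (420x560x3 uint8, red, green, blue); there is no depth.
- r.camera_params(name): a dict with "fov_y" (degrees; the focal length in pixels is half the picture's height over the tangent of half this angle, whatever the lens; pixels are square), "cx", "cy" (the principal point, pixels), "k1" (the pictures are not rectified: a ray, as slopes to the right and down, at radius r is drawn at 1 + k1 r^2 times it, then the intrinsics apply), "camera_from_world" (4x4, takes a point from world to camera coordinates). Camera axes: x right, y up, looking along -z (the intrinsics and any distortion apply to the point x, -y, -z); pixel columns grow to the right and rows downward; lengths in m; the calibration is good to about 2 mm. A picture is of the moment at which its call begins: read the wrist's pose just before it. camera_params takes no time and is no camera call; for the wrist camera it gives the pose at the moment of the call.
- r.finish_job(): hands the job in; it is judged then, once.
Trained networks look in the newest picture that a camera, given by its name, has taken for a name from the list of things; names that differ only in an ending like _2 or _b are one class to them, and where a whole thing is asked for, a point or a joint stands for the part that bears it (a point fixed in the world has none). Each returns a list of dicts, best first, with "p" (0 to 1); they miss things now and then, are a little off and sometimes report something else, mostly with a low value. They report only what shows in the picture. A call takes as long as a camera call.
- r.cut_out(camera, thing): "region" (420x560 bool, what is visible of it) and "extent" ([left, top, width, height] in pixels, round what is visible of it).
The state is a dict: "t": time; "joints": joint angles; "joint_vel": joint speeds; "joint_torque": joint torques, N m; "ee_pos": TCP position; "orientation": TCP orientation; "ft_force": force on the tool from outside, world axes, zero at the start; "moment": the same for the moment, N m; "grip_width": finger opening in m; "finger_force": force on a finger pad.
Only numpy, scipy, OpenCV 4.12 (cv2) and the standard library are available. Lean on these libraries where they do the work, as an engineer would, in place of code of your own. Each camera call takes 0.05 s, during which the arm holds its last target. There are 200 camera calls.

## Working session

There is one attempt and no reset: what is moved stays moved. The work goes in short steps, Python scripts to look and compute and a shell command to move; the robot and the scene stay as the last step left them, time stands still between calls to the robot, and variables do not carry over. Pictures are saved under pics/ and viewed, at most 10 in all, crops included, and the job is handed in when it is done.

```bash
mkdir -p pics
python3 - <<'E'
from workcell import r
import cv2,numpy as np
s=r.get_state();print({k:np.round(v,3).tolist() for k,v in s.items()},r.hold_point_z)
for c in("scene","top"):
    im=r.capture(c);cv2.imwrite(f"pics/{c}0.png",im[:,:,::-1])
    for t in("box","cylinder","union","tee","gauge"):
        for d in r.cut_out(c,t)[:2]:print(c,t,round(d["p"],2),d["extent"])
    p=r.camera_params(c);print(p)
E
```

```text
{'t': 0.0, 'joints': [-1.254, 0.308, 1.508, 0.0, 1.328, -0.074], 'joint_vel': [0.0, -0.001, -0.001, 0.0, 0.001, 0.001], 'joint_torque': [-0.002, -45.755, -25.191, 0.0, 0.013, 0.0], 'ee_pos': [0.218, -0.531, 0.206], 'orientation': [0.981, 0.194, -0.0, -0.001], 'ft_force': [0.495, 0.581, 1.175], 'moment': [-0.011, 0.05, 0.028], 'finger_force': 0.0, 'grip_width': 0.085} 0.0187
scene box 0.82 [225.3, 202.4, 128.9, 69.9]
scene box 0.15 [419.7, 249.3, 26.7, 27.3]
scene cylinder 0.55 [228.3, 198.4, 130.3, 72.9]
scene union 0.8 [420.2, 248.1, 28.6, 29.4]
scene tee 0.59 [389.5, 269.9, 40.3, 35.0]
{'fov_y': 44.61218606291523, 'cx': 277.29667279860735, 'cy': 214.08737920181755, 'k1': 0.00011512859589397923, 'camera_from_world': array([[ 0.51349218, -0.85776702, -0.02369649, -0.27425119],
       [ 0.33734252,  0.17640039,  0.92470694, -0.25618288],
       [-0.78900304, -0.48282362,  0.37994151, -0.79765621],
       [ 0.        ,  0.        ,  0.        ,  1.        ]])}
top box 0.66 [218.2, 141.3, 141.3, 122.9]
top cylinder 0.83 [277.2, 183.1, 56.8, 38.0]
top cylinder 0.3 [218.3, 141.5, 142.1, 122.3]
top union 0.96 [406.9, 168.3, 24.5, 18.1]
top tee 0.84 [401.0, 219.0, 29.9, 30.5]
top gauge 0.84 [130.0, 195.8, 28.7, 41.1]
top gauge 0.24 [218.4, 141.7, 138.1, 121.5]
{'fov_y': 44.93995995091879, 'cx': 277.41610840275564, 'cy': 211.82824657184116, 'k1': -0.10358807368745963, 'camera_from_world': array([[ 0.01245648, -0.99982809, -0.01373436, -0.02523883],
       [ 0.99887479,  0.01181367,  0.04593038, -0.50566331],
       [-0.04576023, -0.01429103,  0.99885022, -1.18419958],
       [ 0.        ,  0.        ,  0.        ,  1.        ]])}
```

Run:
```python
import cv2
a=cv2.imread("pics/top0.png")[120:290,110:450];cv2.imwrite("pics/top0c.png",cv2.resize(a,(800,400),interpolation=cv2.INTER_CUBIC))
a=cv2.imread("pics/scene0.png");cv2.imwrite("pics/scene0c.png",cv2.resize(a[150:350,180:480],(800,533),interpolation=cv2.INTER_CUBIC))
```

```text
(no output)
```

View pics/top0c.png

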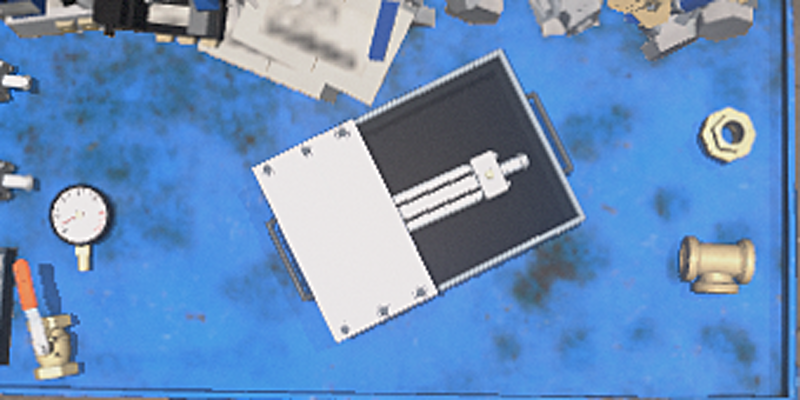

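View pics/scene0c.png

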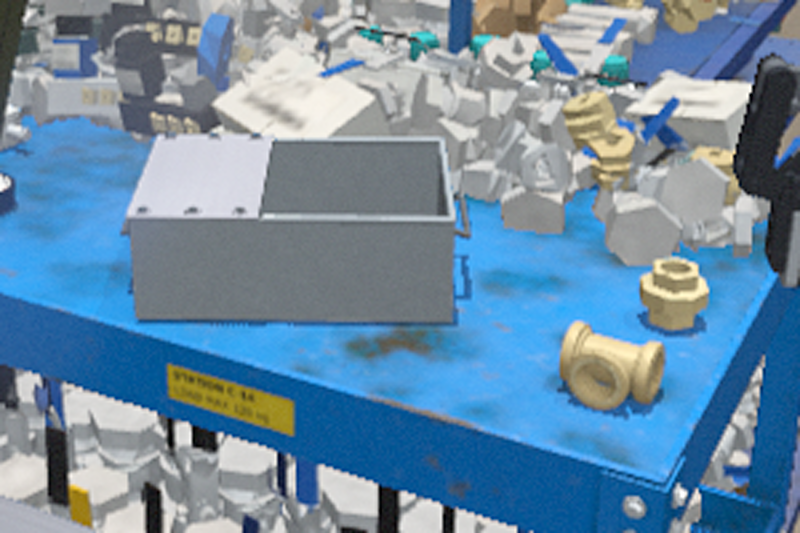

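The top view shows the box with its cover to the lower left. The rim corners on the open end are at crop (500,52) and (583,216), and the rod tip is at about (527,160). The scene view shows the same rim corners at crop (452,216) and (444,138). It doesn't show the cylinder. I'll triangulate the corners.

```bash
cat > h.py <<'E'
import numpy as np
def ray(p,uv):
    f=210/np.tan(np.radians(p["fov_y"])/2)
    d=np.array([(uv[0]-p["cx"])/f,(uv[1]-p["cy"])/f]);u=d.copy()
    for _ in range(10):u=d/(1+p["k1"]*(u@u))
    M=p["camera_from_world"];R=M[:3,:3]
    v=R.T@np.array([u[0],-u[1],-1]);return -R.T@M[:3,3],v/np.linalg.norm(v)
def atz(p,uv,z):
    o,v=ray(p,uv);return o+v*(z-o[2])/v[2]
def tri(rs):
    A=sum(np.eye(3)-np.outer(v,v) for o,v in rs);b=sum((np.eye(3)-np.outer(v,v))@o for o,v in rs)
    x=np.linalg.solve(A,b);return x,max(np.linalg.norm(np.cross(x-o,v)) for o,v in rs)
def proj(p,X):
    c=p["camera_from_world"]@np.append(X,1);s=np.array([c[0],-c[1]])/-c[2];f=210/np.tan(np.radians(p["fov_y"])/2)
    return s*(1+p["k1"]*(s@s))*f+[p["cx"],p["cy"]]
E
python3 - <<'E'
from workcell import r
from h import *
from scipy.optimize import least_squares
T,S=r.camera_params("top"),r.camera_params("scene")
t=lambda a:np.array(a)/2.353+[110,120]
s=lambda a:np.array(a)/2.667+[180,150]
P=[((583,216),(452,216),(-89,-129)),((500,52),(444,138),(89,-129)),((435,292),(262,216),(-89,25)),((358,122),(272,138),(89,25)),((338,342),(128,217),(-89,131)),((252,168),(152,138),(89,131))]
W=[]
for a,b,c in P:
    x,e=tri([ray(T,t(a)),ray(S,s(b))]);W.append(x);print(c,x.round(4),round(e,4),atz(T,t(a),.094).round(4))
W=np.array([atz(T,t(a),.0935) for a,_,_ in P])
B=np.array([c for *_,c in P])/1000
f=lambda q:(B@np.array([[np.cos(q[2]),np.sin(q[2])],[-np.sin(q[2]),np.cos(q[2])]])+q[:2]-W[:,:2]).ravel()
q=least_squares(f,[.5,0,.4]);print("box x y yaw",q.x.round(4),(q.fun*1e3).round(1))
c,sn=np.cos(q.x[2]),np.sin(q.x[2])
for n,a,z in(("rodtip",(527,160),.027),("cap -y edge mid",(505,171),.048),("cap +y edge mid",(474,178),.048),("cap -y far corner",(493,150),.048),("near",(509,191),.048)):
    x=atz(T,t(a),z);d=x[:2]-q.x[:2];print(n,x.round(4),"box:",(np.array([c*d[0]+sn*d[1],-sn*d[0]+c*d[1]])*1e3).round(1))
E
```

```text
(-89, -129) [ 0.5041 -0.1962  0.0926] 0.0005 [ 0.5043 -0.1965  0.094 ]
(89, -129) [ 0.6587 -0.1194  0.0913] 0.0014 [ 0.6575 -0.118   0.094 ]
(-89, 25) [ 0.4335 -0.0618  0.0922] 0.0028 [ 0.432  -0.0593  0.094 ]
(89, 25) [0.5895 0.0158 0.0913] 0.0014 [0.5899 0.0145 0.094 ]
(-89, 131) [0.3846 0.0299 0.0916] 0.0005 [0.3844 0.0302 0.094 ]
(89, 131) [0.5447 0.1159 0.0888] 0.0024 [0.5456 0.1132 0.094 ]
box x y yaw [ 0.523  -0.044   0.4664] [-2.8 -2.7  2.9 -1.2  0.3 -2.4  1.3  3.8  0.2  2.7 -2.  -0.3]
rodtip [ 0.5623 -0.1504  0.027 ] box: [ -12.7 -112.6]
cap -y edge mid [ 0.5494 -0.127   0.048 ] box: [-13.8 -85.9]
cap +y edge mid [ 0.5422 -0.0969  0.048 ] box: [ -6.7 -55.9]
cap -y far corner [ 0.5697 -0.1152  0.048 ] box: [  9.7 -84.5]
near [ 0.5299 -0.131   0.048 ] box: [-33.  -80.8]
```

```bash
python3 -m creep '[[[8.5,3,-1.7,0,-0.1],[8.5,6,-3.4,0,-0.2],[8.5,10,-5.6,0,-0.32],[8.5,13.5,-7.7,0,-0.44],[8.5,17,-9.7,0,-0.56],[8.5,20.5,-11.7,0,-0.68],[8.5,24,-13.7,0,-0.8],[8.5,27.5,-15.7,0,-0.92],[8.5,31,-17.7,0,-1.04],[8.5,34.5,-19.7,0,-1.16],[8.5,38,-21.7,0,-1.28],[8.5,41.5,-23.7,0,-1.4],[8.5,44,-25.1,0,-1.5],[8.5,46.2,-26.3,0,-1.6],[8.5,46.2,-26.3,0,-1.6],[8.5,46.2,-26.3,0,-1.6],[8.5,46.2,-26.3,0,-1.6]]]'
cat > look.py <<'E'
import sys,pickle,cv2,numpy as np
from workcell import r
n=sys.argv[1];s=r.get_state();p=r.camera_params("wrist");im=r.capture("wrist")
cv2.imwrite(f"pics/{n}.png",im[:,:,::-1]);pickle.dump(p,open(n+".pkl","wb"))
print(s["t"],s["ee_pos"],s["orientation"],s["joints"],s["ft_force"])
for t in sys.argv[2:]:
    for d in r.cut_out("wrist",t)[:1]:print(t,d["p"],d["extent"])
E
python3 look.py w1 cylinder box
```

```text
t: 2.02
ee_pos: [0.5453, -0.1133, 0.2063]
orientation: [0.545, 0.839, -0.0, -0.0]
ft_force: [-0.2, -0.7, -0.5]
grip_width: 0.0848
finger_force: 0.0
2.0167 [ 0.54532961 -0.11325852  0.20632964] [ 5.44859661e-01  8.38527075e-01 -4.55815389e-04 -2.94115309e-04] [-2.80117896e-01  2.82374295e-01  1.54345589e+00 -7.23566726e-04
  1.31659117e+00 -6.98288297e-01] [-0.19180621 -0.65338814 -0.5086312 ]
cylinder 0.97 [257.9, 68.3, 42.1, 140.6]
box 0.67 [157.7, 0.0, 251.6, 252.0]
```

View pics/w1.png

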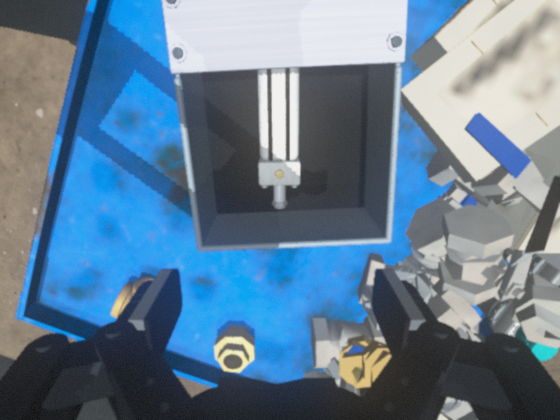

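The wrist view shows the cylinder's cap at columns 258–301 and rows 161–187, with the rod tip at about (280,207). The tube runs under the cover edge at row ~68. I'll take a second view from the side to get the height.

```bash
python3 -m creep '[[[8.5,0,-3,0,0],[8.5,0,-6,0,0],[8.5,0,-9,0,0],[8.5,0,-9,0,0],[8.5,0,-9,0,0]]]'; python3 look.py w2 cylinder box
python3 - <<'E'
import cv2
a=cv2.imread("pics/w1.png")[40:260,170:410];b=cv2.imread("pics/w2.png")[40:260,80:320]
cv2.imwrite("pics/w12.png",cv2.resize(cv2.hconcat([a,b]),None,fx=1.6667,fy=1.6667,interpolation=cv2.INTER_CUBIC))
E
```

```text
t: 2.58
ee_pos: [0.4619, -0.1508, 0.2068]
orientation: [0.546, 0.838, 0.0, 0.0]
ft_force: [0.3, -0.4, -0.0]
grip_width: 0.0848
finger_force: 0.0
2.5833 [ 0.46191683 -0.15075378  0.20684791] [5.46280769e-01 8.37602118e-01 3.10416080e-05 1.14031788e-04] [-4.02443614e-01  1.81761064e-01  1.68293770e+00  2.22722675e-05
  1.27665849e+00 -8.17411500e-01] [ 0.33219731 -0.43764677 -0.00610442]
cylinder 0.58 [344.3, 68.3, 50.0, 138.6]
box 0.81 [280.3, 0.0, 245.6, 251.1]
```

View pics/w12.png

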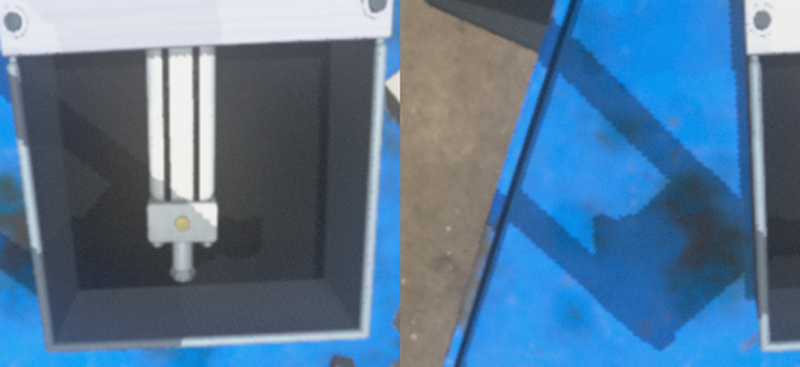

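Run:
```python
import cv2
b=cv2.imread("pics/w2.png")[50:260,270:540]
cv2.imwrite("pics/w2c.png",cv2.resize(b,None,fx=2.5,fy=2.5,interpolation=cv2.INTER_CUBIC))
```

```text
(no output)
```

View pics/w2c.png

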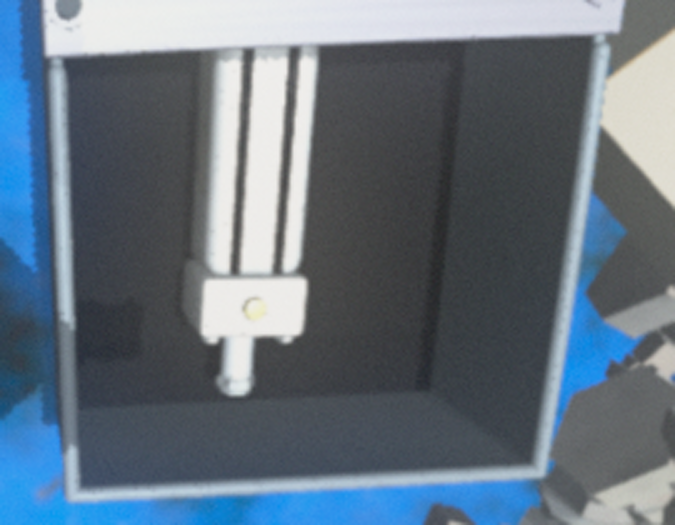

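The second view shows the yellow cap screw at crop (256,308), the cap corners at (203,276), (306,278), (203,337) and (305,335), and the rod tip at (236,385).

Run:
```python
import pickle
from h import *
from workcell import r
p1,p2=(pickle.load(open(f"w{i}.pkl","rb")) for i in(1,2));T=r.camera_params("top")
a=lambda u:np.array(u)/1.6667+[170,40]
b=lambda u:np.array(u)/2.5+[270,50]
c,s=np.cos(.4664),np.sin(.4664)
bx=lambda x:(np.array([c*(x[0]-.523)+s*(x[1]+.044),-s*(x[0]-.523)+c*(x[1]+.044)])*1e3).round(1)
L=dict(screw=((182,224),(256,308)),bl=((148,243),(203,337)),br=((218,242),(305,335)),tl=((148,202),(203,276)),tr=((217,201),(306,278)),tip=((182,272),(236,385)),rimL=((50,347),(72,495)),rimR=((366,334),(545,472)),covL=((7,53),(47,55)),covR=((389,37),(618,35)))
W={}
for k,(u,v) in L.items():
    x,e=tri([ray(p1,a(u)),ray(p2,b(v))])
    z=.027 if k=="tip" else .093 if k[:3] in("rim","cov") else .048
    W[k]=y=(atz(p1,a(u),z)+atz(p2,b(v),z))/2
    print(k,x.round(4),round(e,4),"fixed z:",y.round(4),"box",bx(y))
m=(W["bl"]+W["br"]+W["tl"]+W["tr"])/4;print("capmid",m.round(4),bx(m))
for n,d in(("bottom",W["br"]-W["bl"]),("top",W["tr"]-W["tl"])):print(n,np.linalg.norm(d).round(4),np.arctan2(d[1],d[0]))
for n,d in(("l",W["tl"]-W["bl"]),("r",W["tr"]-W["br"])):print(n,np.linalg.norm(d).round(4),np.arctan2(d[1],d[0])-np.pi/2)
for u in((148,55),(215,55)):
    # body side lines near cover, tube top ~.046
    print(atz(p1,a(u),.047).round(4))
print("tool x ang",2*np.arctan2(.838,.546))
```

```text
screw [ 0.5471 -0.1083  0.051 ] 0.0002 fixed z: [ 0.5478 -0.1088  0.048 ] box [ -7.  -69.1]
bl [ 0.5335 -0.1271  0.051 ] 0.0001 fixed z: [ 0.5341 -0.1278  0.048 ] box [-27.8 -79.8]
br [ 0.5715 -0.1104  0.0482] 0.0002 fixed z: [ 0.5716 -0.1104  0.048 ] box [ 13.5 -81.1]
tl [ 0.5241 -0.1061  0.0437] 0.0001 fixed z: [ 0.5234 -0.1054  0.048 ] box [-27.2 -55. ]
tr [ 0.5613 -0.0895  0.0448] 0.0006 fixed z: [ 0.5604 -0.0891  0.048 ] box [ 13.1 -57.1]
tip [ 0.5627 -0.1429  0.0304] 0.0009 fixed z: [ 0.5636 -0.1438  0.027 ] box [  -8.6 -107.4]
rimL [ 0.5046 -0.1938  0.09  ] 0.0002 fixed z: [ 0.5043 -0.1923  0.093 ] box [ -83.4 -124. ]
rimR [ 0.6585 -0.1138  0.0954] 0.0001 fixed z: [ 0.6601 -0.1143  0.093 ] box [  90.9 -124.5]
covL [ 0.4329 -0.058   0.0871] 0.0005 fixed z: [ 0.4337 -0.0579  0.093 ] box [-86.   27.7]
covR [0.5934 0.0211 0.0948] 0.0003 fixed z: [0.5942 0.0216 0.093 ] box [93.1 26.5]
capmid [ 0.5474 -0.1082  0.048 ] [ -7.1 -68.3]
bottom 0.0414 0.43484589556218606
top 0.0404 0.41568088930515107
l 0.0248 0.4429932182194496
r 0.0241 0.4841860513548686
[ 0.4923 -0.0309  0.047 ]
[ 0.5255 -0.0161  0.047 ]
tool x ang 1.9866626508593266
```

```bash
python3 -m creep '[[[8.5,0.2,3.5,0,0],[8.5,0.4,7,0,0],[8.5,0.5,9.5,0,0],[8.5,0.5,9.5,0,0],[8.5,0.5,9.5,3,0],[8.5,0.5,9.5,6.5,0],[8.5,0.5,9.5,10,0],[8.5,0.5,9.5,13,0],[8.5,0.5,9.5,15,0],[8.5,0.5,9.5,17,0],[8.5,0.5,9.5,18.3,0],[8.5,0.5,9.5,19.2,0],[8.5,0.5,9.5,19.2,0],[8.5,0.5,9.5,19.2,0]]]'
```

```text
t: 3.9
ee_pos: [0.5486, -0.1063, 0.0142]
orientation: [0.544, 0.839, -0.0, -0.0]
ft_force: [0.2, -0.2, 0.1]
grip_width: 0.0852
finger_force: 0.0
```

```bash
python3 -m creep '[[[6,0,0,0,0],[5,0,0,0,0],[4,0,0,0,0],[3.5,0,0,0,0],[3.5,0,0,0,0],[3.5,0,0,0,0],[3.5,0,0,0,0],[3.5,0,0,0,0],[3.5,0,0,0,0],[3.5,0,0,0,0]]]' 30
```

```text
t: 4.73
ee_pos: [0.5488, -0.1068, 0.0157]
orientation: [0.544, 0.839, 0.0, 0.001]
ft_force: [-1.6, -0.5, 4.9]
grip_width: 0.0415
finger_force: 29.9
```

```bash
python3 -m creep '[[[3.5,0,0,-0.6,0],[3.5,0,0,-1.2,0],[3.5,0,0,-1.8,0],[3.5,0,0,-2.4,0],[3.5,0,0,-3,0],[3.5,0,0,-3.5,0],[3.5,0,0,-4,0],[3.5,0,0,-4,0]]]' 30; python3 look.py w3 cylinder
```

```text
t: 5.4
ee_pos: [0.5492, -0.1067, 0.0557]
orientation: [0.545, 0.839, 0.0, 0.001]
ft_force: [0.9, -0.4, -3.7]
grip_width: 0.0406
finger_force: 30.8
5.4 [ 0.54922425 -0.10673927  0.05571069] [5.44519467e-01 8.38747561e-01 2.37748402e-04 1.01132012e-03] [-2.67334517e-01  4.39567055e-01  1.73184818e+00 -1.95490446e-04
  9.68105894e-01 -6.86387312e-01] [ 0.91631732 -0.43360621 -3.68920494]
cylinder 0.77 [234.2, 57.8, 84.9, 296.4]
```

View pics/w3.png

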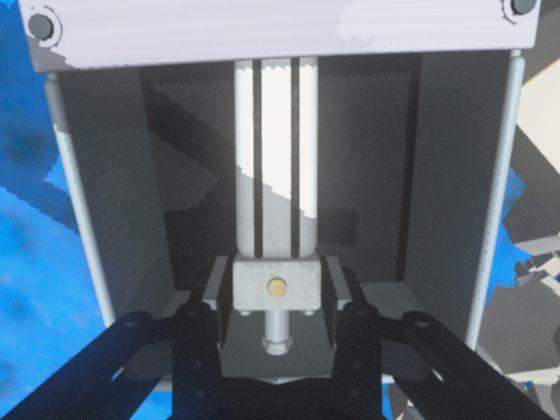

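The cap is gripped squarely between the pads. The tube doesn't narrow toward the cover, so it is still nearly level. I'll drop the grip to 20 N and let the cover edge lever the tail down as I lift.

```bash
python3 -m creep '[[[3.5,0,0,-0.4,0],[3.5,0,0,-0.8,0],[3.5,0,0,-1.2,0],[3.5,0,0,-1.6,0],[3.5,0,0,-2,0],[3.5,0,0,-2.4,0],[3.5,0,0,-2.8,0],[3.5,0,0,-3.2,0],[3.5,0,0,-3.6,0],[3.5,0,0,-4,0],[3.5,0,0,-4,0]]]' 20; python3 look.py w4 cylinder; python3 -c "
from workcell import r;import cv2
cv2.imwrite('pics/s4.png',cv2.resize(r.capture('scene')[100:300,180:420,::-1],(720,600),interpolation=2))"
```

```text
t: 6.42
ee_pos: [0.549, -0.1067, 0.0955]
orientation: [0.545, 0.839, 0.0, 0.001]
ft_force: [-0.2, -0.3, -2.8]
grip_width: 0.041
finger_force: 26.6
6.4167 [ 0.54902704 -0.10671066  0.09550621] [5.44531674e-01 8.38739874e-01 1.58604333e-04 8.08536547e-04] [-2.67358824e-01  3.91158700e-01  1.68862128e+00 -2.16303902e-04
  1.06017564e+00 -6.86387862e-01] [-0.24231015 -0.28151939 -2.84372421]
cylinder 0.83 [233.5, 66.0, 86.6, 307.4]
```

View pics/s4.png

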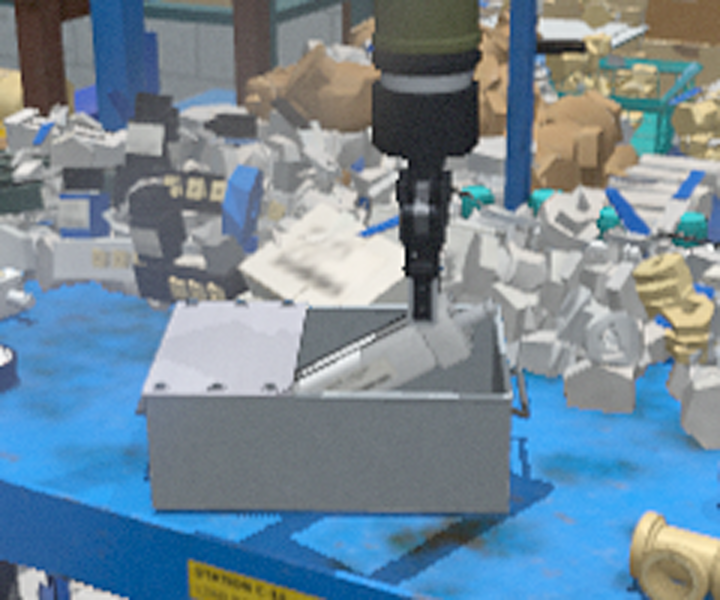

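The scene view shows the cylinder slanting up out of the opening, with its rod end raised at about (450,345) and the forces low. I'll keep lifting, then back off toward -y.

```bash
python3 -m creep '[[[3.5,0,0,-0.4,0],[3.5,0,0,-0.8,0],[3.5,0,0,-1.2,0],[3.5,-0.2,0,-1.6,0],[3.5,-0.4,0,-2,0],[3.5,-0.7,0,-2.4,0],[3.5,-1,0,-2.8,0],[3.5,-1.3,0,-3.2,0],[3.5,-1.7,0,-3.6,0],[3.5,-2.2,0,-3.9,0],[3.5,-2.8,0,-4,0],[3.5,-3.4,0,-4,0],[3.5,-4,0,-4,0],[3.5,-4,0,-4,0]]]' 20; python3 look.py w5; python3 -c "
from workcell import r;import cv2
cv2.imwrite('pics/s5.png',cv2.resize(r.capture('scene')[100:300,180:420,::-1],(720,600),interpolation=2))"
```

```text
t: 7.73
ee_pos: [0.5655, -0.1446, 0.1344]
orientation: [0.545, 0.839, -0.0, 0.001]
ft_force: [0.9, -0.5, -1.4]
grip_width: 0.0408
finger_force: 22.9
7.7333 [ 0.5655475  -0.14463843  0.13442063] [ 5.44892169e-01  8.38505854e-01 -2.75758626e-04  6.16228004e-04] [-3.22163030e-01  3.80433548e-01  1.58815433e+00 -9.15468528e-04
  1.17195068e+00 -7.40082956e-01] [ 0.92445387 -0.5164468  -1.39739513]
```

View pics/s5.png

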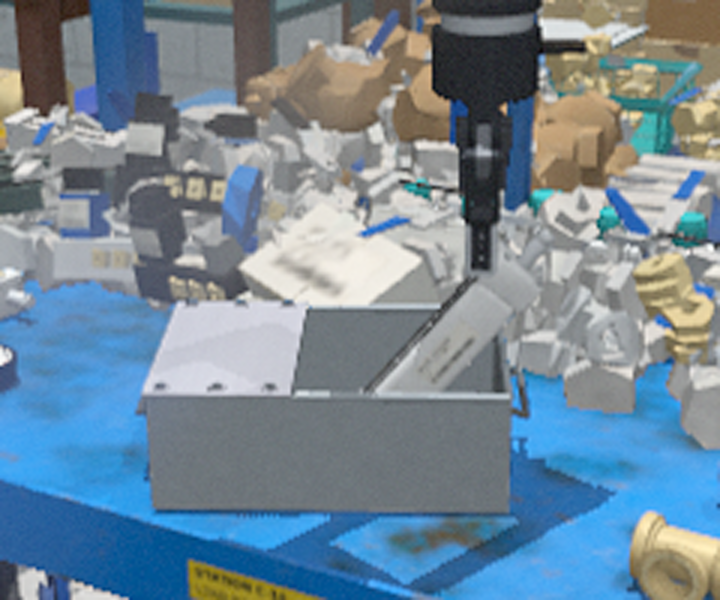

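The cylinder now stands at about 43° with its tail still on the floor. It clears the end wall, and I'll shift a bit more toward -y so the tail clears the cover. Then I'll grip harder and lift.

```bash
python3 -m creep '[[[3.5,-0.6,0,-0.1,0],[3.5,-1.2,0,-0.2,0],[3.5,-1.8,0,-0.3,0],[3.5,-2.2,0,-0.5,0],[3.5,-2.2,0,-1,0],[3.5,-2.2,0,-1.6,0],[3.5,-2.2,0,-2.4,0],[3.5,-2.2,0,-3.4,0],[3.5,-2.2,0,-4.6,0],[3.5,-2.2,0,-6,0],[3.5,-2.2,0,-7.5,0],[3.5,-2.2,0,-9,0],[3.5,-2.2,0,-11,0],[3.5,-2.2,0,-13,0],[3.5,-2.2,0,-15,0],[3.5,-2.2,0,-17,0],[3.5,-2.2,0,-18.5,0],[3.5,-2.2,0,-19.5,0],[3.5,-2.2,0,-20,0],[3.5,-2.2,0,-20,0]]]' 50; python3 -m creep '[[[3.5,0,0,0,0],[3.5,0,0,0,0],[3.5,0,0,0,0],[3.5,0,0,0,0],[3.5,0,0,0,0],[3.5,0,0,0,0]]]'; python3 -c "
from workcell import r;import cv2
cv2.imwrite('pics/s6.png',cv2.resize(r.capture('scene')[50:300,180:420,::-1],(576,600),interpolation=2))"
```

```text
t: 9.5
ee_pos: [0.5741, -0.1631, 0.3362]
orientation: [0.545, 0.839, 0.0, 0.001]
ft_force: [0.1, -0.4, -4.7]
grip_width: 0.0393
finger_force: 51.0
t: 10.0
ee_pos: [0.5735, -0.1631, 0.334]
orientation: [0.545, 0.839, -0.0, -0.0]
ft_force: [0.0, -0.2, -3.9]
grip_width: 0.0394
finger_force: 51.0
```

View pics/s6.png

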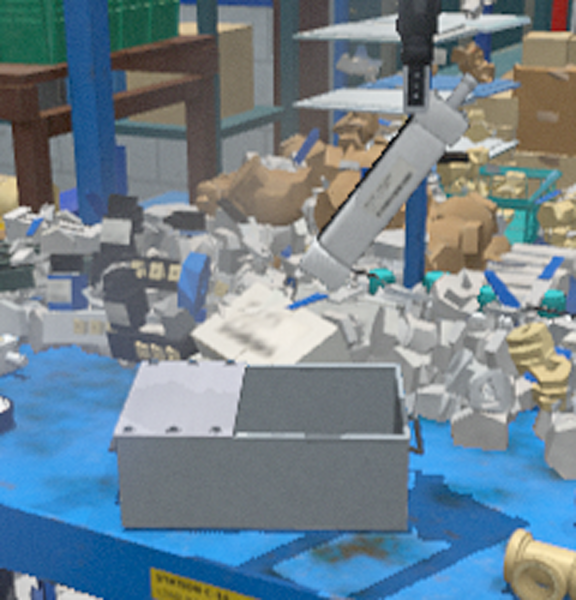

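The cylinder hangs slanted in the gripper, steady. Its tail end at about (335,265) is well above the box and touches nothing.

```bash
python3 -c "
from workcell import r
s=r.get_state();print(s['grip_width'],s['finger_force'],abs(s['joint_vel']).max());print(r.finish_job())"
```

```text
0.039482672950177246 50.9599166829139 0.004545959295081551
the job is handed in; nothing more can be done
None
```

The cylinder came out through the opening at a slant and I handed the job in at about 10 s, with the gripper holding it still at about 51 N, well above the box and clear of everything; the three fittings were never approached, and no pass/fail verdict came back.

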